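Load an end mill into the bench mark reader and latch its tray

TASK

Have the marked end mill checked: press the reader's release button so that its tray springs right out, lay the loose end mill in the tray's nest with its plain shank pointing in towards the reader, and push the tray home until it clicks and stays shut with the cutter still in its nest. Work with a light hand: never put more than 25 N on the reader or on the cutter in its nest. Leave the tweezers, the pen, the plastic insert box and the loose capped cutter where they lie.

Things in the scene. Friction and masses are not known exactly. Their poses are not given: they have to be found in the camera images.
- reader: Bench mark reader: grey steel box 150 mm deep, 132 mm wide, 66 mm high, fixed on the desk, with a black camera barrel (diameter 62 mm, 41 mm high) on its roof 98 mm behind the front. Origin: foot of the middle of its front face. x points from the front into the box (the way the tray goes home), y to its left (the button's side), z up. Its front looks to the robot's right and a little towards it.
- release_top (a point): Middle of the top of the round black release button, diameter 23 mm, standing 13 mm out of the roof at the reader's left front corner (18 mm behind the front face, 46 mm left of the middle, 79 mm above the desk). It goes straight down against a spring: 3 N at first, about 4 N when the tray comes free after 2 to 4 mm; it meets a hard stop at 9 mm.
- release (a joint): Travel of the release button and of the latch bolt on it: 0 m up (at rest), 0.009 m fully down. The bolt also dips about 4 mm while the tray's strike rides over it, and snaps up from about 2.5 mm to 0 when the tray latches.
- tray (a joint): Travel of the tray out of the reader along the reader's -x: 0 to 0.001 m latched home, 0.085 m fully out. A spring pushes it out (4.5 N at home, 2 N out). Going home it meets the latch at 0.012 m, which takes up to 11 N; a rubber buffer comes in over the last 3 mm, and the latch snaps in near 0.001 m under about 15 N; then the force rises steeply. Let go short of the click, it springs out.
- tray_pad (a point): Middle of the outer face of the dark thumb pad (46 mm wide, 24 mm high, 2 mm thick) on the tray's grey front panel (128 mm wide, from 5 to 55 mm above the desk). It lies 31 mm above the desk and 11.5 mm in front of the reader's front face when home, and moves with the tray; axes as the reader.
- nest (a point): Where the middle of the end mill belongs in the tray: 30 mm above the desk, mid-width; axes as the reader, the cutter lies along x. Two black saddles 8 mm thick stand 22 mm either side along x; their slots are 10 mm wide (floor 26 mm above the desk) and flare to 27 mm at the top (38 mm up). End stops 31 mm high leave 68 mm between them. Between the saddles is room down to 18 mm above the desk.
- nest_inner (a point): Point on the nest's line 25 mm further in (+x) than nest; the shank point of the end mill belongs here. With the tray fully out, the nest's middle is 44 mm from the tray's front panel and 44 mm from the box.
- mill_center (a point): Middle of the loose bare end mill, a steel cutter 8 mm in diameter and 61 mm long (about 40 g), lying on the drilled plate (4 mm thick) at the right of the desk: 8 mm above the desk, 4 mm above the plate. Half is plain shank, half is fluted. x runs along the cutter towards the shank end, z up. It does not roll.
- mill_shank (a point): Point on the end mill's axis 25 mm from its middle towards the plain shank end.
- mill: The same end mill; origin under its middle, on its underside.
- tweezers: Flat metal tweezers, 129 mm long, lying on the drilled plate; leave alone.
- pen: Marker pen, 135 mm long, lying on the drilled plate; leave alone.
- insert_box: Grey plastic insert box with lid, 68 x 100 x 26 mm, on the drilled plate; leave alone.
- cutter_a: Small cutter in a moulded clip, 49 x 18 x 13 mm, on the drilled plate near the robot's mid line; leave alone.
- strike (a point): Inner end of the steel strike arm on the back of the tray's front panel, on the button's side: 12 mm wide, 30 mm long, its top 53 mm above the desk, 48 mm from the tray's middle, with a small roller under it. Keep clear of it. The tray's side walls are only 22 mm high, 102 mm apart.
- beam_edge (a point): Lower front edge of the laser's fixed beam arm and marking head, which cross above the desk (along world y) from this point's x onwards away from the robot, 0.29 to 0.48 m above the desk. A wrist above the work must stay nearer the robot than this; come in from nearer the base.

How it is judged:
By the outcome, as a careful person would: the job done as asked, in the order asked, and still so for the second after the job is handed in, with the robot touching nothing.
It also fails if it takes over 69 s, if anything falls off the work surface, if the arm or the gripper's body presses on something with over 40 N, if the wrist force passes 120 N, or if a joint passes its speed limit or range.

ROBOT

A 7-joint arm with a two-finger parallel gripper is mounted at the origin on a cart in front of the work surface, level with it; the furniture and walls round the work are solid. World frame = base frame: x ahead of the robot, y to its left, z up, the work surface at z = 0. Lengths are in m, angles in degrees, forces in N, time in s.
With the tool pointing down it reaches from about 0.4 to 0.75 m from the base axis. Payload 19.5 kg.
Tool frame: the origin (TCP) lies on the centre line of the jaws, within the pads' length; the fingertips stand 14 mm ahead of it and the grasp point (between the pads) lies 5 mm behind it (ctrl.tcp_to_tips is the distance from the TCP to the fingertips, in m); z points along the fingers, y is the line along which they close (so a half turn about z gives the same grasp; the last joint's range is limited). The gripper opens to 85 mm and grips with 20 to 120 N. Pads are 22 mm wide; open, the fingers measure 114 mm over their backs; the gripper's body (76 mm by 85 mm) begins 54 mm behind the grasp point. The pads swing forward as they close: fully open they stand 13 mm farther back than shut.
Start: joints at [-73.207, 40.479, -1.581, 85.061, 1.261, 54.483, -4.326], TCP at [0.189, 0.543, 0.245] pointing down, gripper open.
Joint ranges: [-155.06, 155.06], [-18.47, 123.98], [-90, 86.84], [0, 140.48], [-83.41, 263.41], [0, 116], [-161.91, 161.91]. Speed limits (degrees/s): [108.29, 108.29, 147.25, 147.25, 172.46, 172.46, 172.46].

INTERFACE

Orientations are given as a 3x3 rotation matrix whose columns are the frame's x, y, z axes.
In Python, from rig import ctrl gives the robot as it stands.
- The arm moves only by the shell command python3 -m handwheel 'ROWS' [OPENING] [FORCE]. ROWS is JSON, a list of rows, each an object of numbers: "tx", "ty", "tz": the shift along the tool's x, y, z normalised to -1 to 1, where 1 is 250 mm; "ax", "ay", "az": the turn, a rotation vector about the tool's x, y, z normalised to -1 to 1, where 1 is 120 degrees. A call has 1 to 20 rows; each row is the pose to reach, as a shift and turn from the pose commanded when the call began, along the tool's axes at that moment; what a row does not reach only later rows make up. A row lasts 1/8 s, in which the tool goes at most 62.5 mm and 10.7 degrees, less where a joint would pass 70% of its speed; a pose out of reach is approached as far as the arm can. A call with a number of a shift or a turn outside -1 to 1 is refused whole. A call with a gripper value outside its range is refused whole. OPENING is the gripper command: -1 is shut, 1 is fully open, values between are in proportion, set as the call begins (- or left out, the last holds). The fingers move at their own pace and stop on an object; FORCE is the grip in N (left out, the last holds). Time passes only in rows, so rows that repeat a pose let the fingers close. It gives the time, the measured TCP pose, the force, the opening and the grip force at its end, in the units of the state.
- ctrl.observe(): the state, without advancing time (a new reading comes with each control period).
- ctrl.grab_frame(name): name is "scene" or "top" or "wrist"; returns the picture (420x560x3 uint8, blue, green, red); there is no depth.
- ctrl.get_calibration(name): a dict with "fx", "fy", "cx", "cy" (pixels), "view" (4x4, takes a point from world to camera coordinates); the wrist camera has in their place "mount" (4x4, takes a point from camera to tool coordinates, whose origin is the TCP and whose axes are the flange's). Camera axes: x right, y down, z forward; pixel columns grow to the right and rows downward; lengths in m; the calibration is good to about 2 mm. A picture is of the moment at which its call begins: read the wrist's pose just before it. get_calibration takes no time and is no camera call.
- ctrl.hand_in(): hands the job in; it is judged then, once.
Trained networks look in the newest picture that a camera, given by its name, has taken for a name from the list of things; names that differ only in an ending like _2 or _b are one class to them, and where a whole thing is asked for, a point or a joint stands for the part that bears it (a point fixed in the world has none). Each returns a list of dicts, best first, with "conf" (0 to 1); they miss things now and then, are a little off and sometimes report something else, mostly with a low value. They report only what shows in the picture. A call takes as long as a camera call.
- ctrl.boxes_of(camera, thing): "point" ([x, y, z] in m, in world coordinates, good to about 4 mm: the middle of the surface that is visible of it).
The state is a dict: "time": time; "q": joint angles; "joint_velocities": joint speeds; "effort": joint torques, N m; "eef_pos": TCP position; "tool_rot": TCP orientation; "wrist_force": force on the tool from outside, world axes, zero at the start; "moment": the same for the moment, N m; "width": finger opening in m; "gripper_force": force on a finger pad.
Only numpy, scipy, OpenCV 4.12 (cv2) and the standard library are available. Lean on these libraries where they do the work, as an engineer would, in place of code of your own. Each camera call takes 0.05 s, during which the arm holds its last target. There are 200 camera calls.

## Working session

There is one attempt and no reset: what is moved stays moved. The work goes in short steps, Python scripts to look and compute and a shell command to move; the robot and the scene stay as the last step left them, time stands still between calls to the robot, and variables do not carry over. Pictures are saved under pics/ and viewed, at most 13 in all, crops included, and the job is handed in when it is done.

```bash
mkdir -p pics; ls
cat > h.py <<'E'
import numpy as np, cv2
from rig import ctrl
def save(cam,fn,scale=1.0):
    f=ctrl.grab_frame(cam); 
    cv2.imwrite('pics/'+fn,cv2.resize(f,None,fx=scale,fy=scale) if scale!=1 else f); return f
def view(cam,s=None):
    c=ctrl.get_calibration(cam)
    if 'view' in c: return c,np.array(c['view'])
    s=s or ctrl.observe(); T=np.eye(4);T[:3,:3]=s['tool_rot'];T[:3,3]=s['eef_pos']
    return c,np.linalg.inv(T@np.array(c['mount']))
def proj(cam,p,s=None):
    c,V=view(cam,s);q=V[:3,:3]@np.array(p)+V[:3,3]
    return np.array([c['fx']*q[0]/q[2]+c['cx'],c['fy']*q[1]/q[2]+c['cy']])
def ray(cam,u,v,z,s=None):
    c,V=view(cam,s);M=np.linalg.inv(V);d=M[:3,:3]@np.array([(u-c['cx'])/c['fx'],(v-c['cy'])/c['fy'],1]);o=M[:3,3]
    return o+d*(z-o[2])/d[2]
def rows(target,yaw=None,R=None):
    "shift in tool units (1=250mm) from current pose, turn in units of 120deg"
    from scipy.spatial.transform import Rotation as Ro
    s=ctrl.observe();R0=np.array(s['tool_rot']);t=R0.T@(np.array(target)-s['eef_pos'])/.25
    a=np.zeros(3) if R is None else Ro.from_matrix(R0.T@R).as_rotvec(degrees=True)/120
    print('t',t.round(4),'a',a.round(4))
E
python3 - <<'E'
from h import *
save('top','t0.png',1.4);save('scene','s0.png',1.4)
for cam in ('top','scene'):
  for n in ['release_top','tray_pad','nest','mill_center','mill_shank','reader','beam_edge','mill']:
    print(cam,n,[(np.round(d['point'],4).tolist(),round(d['conf'],2)) for d in ctrl.boxes_of(cam,n)[:3]])
s=ctrl.observe();print(s['time'],np.round(s['eef_pos'],4),np.round(s['tool_rot'],3),s['wrist_force'],ctrl.tcp_to_tips)
E
```

```text
pics
top release_top [([0.4157, 0.255, 0.0821], 0.57), ([0.5918, -0.0692, 0.0261], 0.29)]
top tray_pad [([0.4515, 0.2248, 0.0458], 0.61)]
top nest [([0.4497, 0.2229, 0.0417], 0.46)]
top mill_center [([0.4087, -0.149, 0.0075], 0.62)]
top mill_shank [([0.4095, -0.1415, 0.0138], 0.42)]
top reader [([0.4514, 0.2207, 0.0436], 0.58)]Traceback (most recent call last):
  File "<stdin>", line 5, in <module>
ValueError: it knows: cutter, insert_box, mill, mill_center, mill_shank, nest, nest_inner, pen, reader, release, release_top, strike, tray, tray_pad, tweezers
```

View pics/t0.png

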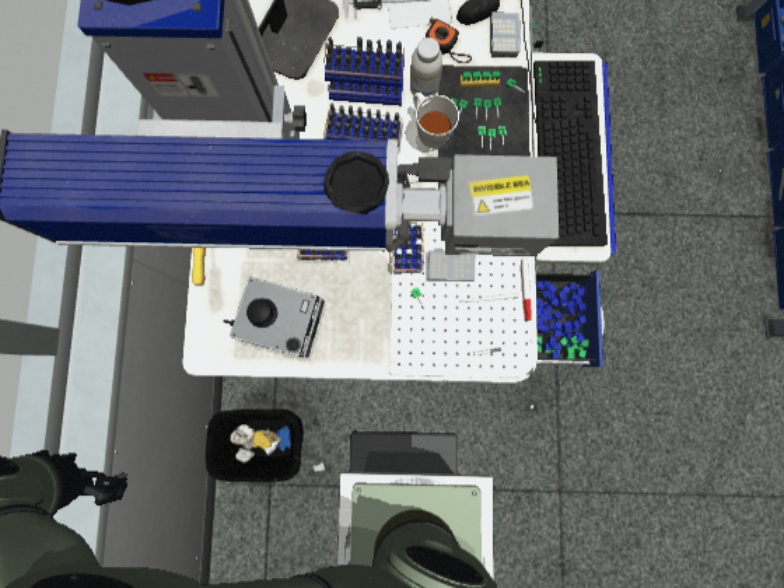

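View pics/s0.png

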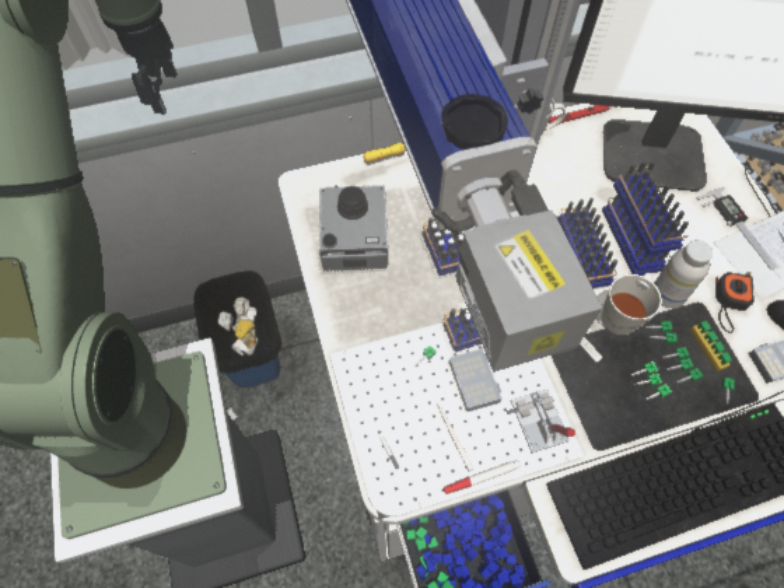

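Run:
```python
from h import *
s=ctrl.observe();print(s['time'],np.round(s['eef_pos'],4),np.round(s['tool_rot'],3).tolist(),s['wrist_force'],ctrl.tcp_to_tips)
for p in [(.4157,.255,.079),(.4087,-.149,.008)]: print(proj('top',p)*1.4,proj('scene',p)*1.4)
c,V=view('top');print(np.linalg.inv(V).round(3))
```

```text
0.4 [0.1889 0.543  0.2452] [[-0.944, 0.329, -0.0], [0.329, 0.944, -0.0], [-0.0, -0.0, -1.0]] [-0.21664916 -0.45358418  0.14804161] 0.014
[293.75137097 341.32052449] [330.91767601 239.16332023]
[486.89141653 350.99137384] [387.95564872 452.77477468]
[[ 2.200e-02 -9.870e-01  1.580e-01  3.460e-01]
 [-1.000e+00 -2.200e-02  4.000e-03  7.500e-02]
 [-1.000e-03 -1.580e-01 -9.870e-01  1.171e+00]
 [ 0.000e+00  0.000e+00  0.000e+00  1.000e+00]]
```

The top view shows the button at (293,344) with the front edge of the reader from about (325,293) to (312,357). The mill is at (486,351), and the detections agree. Next I work out a move over the reader for a near look.

Run:
```python
from h import *
print(np.array(ctrl.get_calibration('wrist')['mount']).round(3))
print('beam',ray('top',300/1.4,245/1.4,.29),ray('top',500/1.4,252/1.4,.29))
a,b=ray('top',325/1.4,293/1.4,.055),ray('top',312/1.4,357/1.4,.055);print(a,b)
n=a-b;print('yaw of reader x',np.degrees(np.arctan2(n[1],n[0]))+90-0)
for n in ['release_top','tray_pad','reader','mill_center','mill_shank','mill']:
    print(n,[(np.round(d['point'],4).tolist(),round(d['conf'],2)) for d in ctrl.boxes_of('scene',n)[:3]])
rows([.36,.20,.26])
```

```text
[[-0.    -0.96  -0.28   0.07 ]
 [ 1.     0.    -0.001 -0.001]
 [ 0.001 -0.28   0.96  -0.128]
 [ 0.     0.     0.     1.   ]]
beam [0.56370136 0.21742803 0.29      ] [ 0.5589967  -0.11812925  0.29      ]
[0.51973531 0.19827983 0.055     ] [0.38589164 0.21987064 0.055     ]
yaw of reader x 80.83634895703399
release_top []
tray_pad [([0.4488, 0.2251, 0.0287], 0.77)]
reader [([0.4615, 0.2743, 0.0666], 0.56)]
mill_center []
mill_shank [([0.591, -0.0717, 0.0315], 0.59)]
mill [([0.4128, -0.1442, 0.0131], 0.51)]
t [-1.0973 -1.0711 -0.0588] a [0. 0. 0.]
```

```bash
python3 -m handwheel '[{"tx":-1,"ty":-1,"tz":-0.06},{"tx":-1,"ty":-1,"tz":-0.06},{"tx":-1,"ty":-1,"tz":-0.06},{"tx":-1,"ty":-1,"tz":-0.06},{"tx":-1,"ty":-1,"tz":-0.06},{"tx":-1,"ty":-1,"tz":-0.06},{"tx":-1,"ty":-1,"tz":-0.06},{"tx":-1,"ty":-1,"tz":-0.06}]' -1 20
python3 - <<'E'
from h import *
s=ctrl.observe();print(s['time'],s['eef_pos'],s['width'],s['wrist_force'])
save('wrist','w1.png',1.4)
for n in ['release_top','tray_pad','reader']:
    print(n,[(np.round(d['point'],4).tolist(),round(d['conf'],2)) for d in ctrl.boxes_of('wrist',n)[:3]])
E
```

```text
0.7 [0.18891141 0.54305144 0.24527171] 0.08571514327356795 [-0.24005987 -0.18446246 -0.22436734]
release_top []
tray_pad []
reader []$[0]: bad value
```

View pics/w1.png

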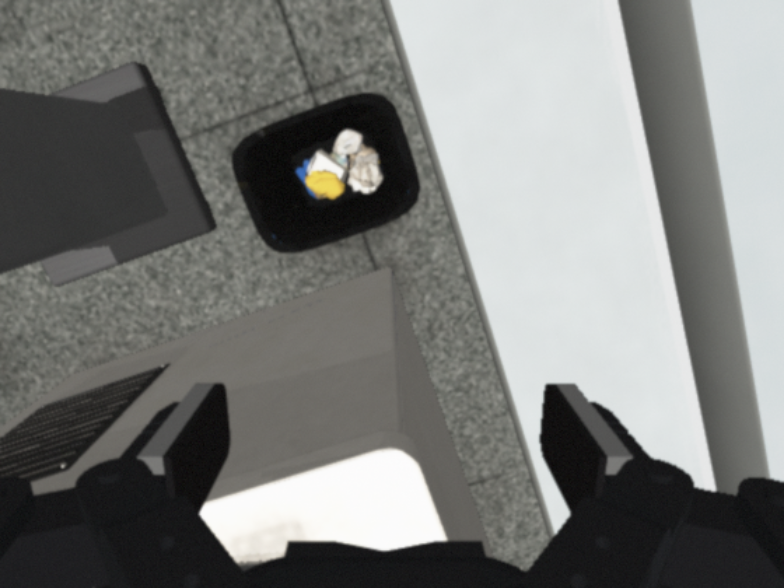

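The picture shows only the bin and the desk corner, because the move was refused. I try again with full rows.

```bash
python3 -m handwheel '[{"tx":-1.0,"ty":-1.0,"tz":-0.06,"ax":0,"ay":0,"az":0},{"tx":-1.0,"ty":-1.0,"tz":-0.06,"ax":0,"ay":0,"az":0},{"tx":-1.0,"ty":-1.0,"tz":-0.06,"ax":0,"ay":0,"az":0},{"tx":-1.0,"ty":-1.0,"tz":-0.06,"ax":0,"ay":0,"az":0},{"tx":-1.0,"ty":-1.0,"tz":-0.06,"ax":0,"ay":0,"az":0},{"tx":-1.0,"ty":-1.0,"tz":-0.06,"ax":0,"ay":0,"az":0},{"tx":-1.0,"ty":-1.0,"tz":-0.06,"ax":0,"ay":0,"az":0},{"tx":-1.0,"ty":-1.0,"tz":-0.06,"ax":0,"ay":0,"az":0}]' -1 20
python3 - <<'E'
from h import *
s=ctrl.observe();print(s['time'],s['eef_pos'],s['width'],s['wrist_force'])
save('wrist','w2.png',1.4)
for n in ['release_top','tray_pad','reader']:
    print(n,[(np.round(d['point'],4).tolist(),round(d['conf'],2)) for d in ctrl.boxes_of('wrist',n)[:3]])
E
```

```text
time: 1.9
eef_pos: [0.3427, 0.2253, 0.2604]
tool_rot: [[-0.945, 0.328, 0.0], [0.328, 0.945, 0.0], [0.0, 0.0, -1.0]]
wrist_force: [-0.2, -0.4, -0.7]
width: 0.0004
gripper_force: 0.0
1.9 [0.34274899 0.22533328 0.26035159] 0.0004270043592404034 [-0.16646167 -0.38225518 -0.69714827]
release_top [([0.4078, 0.2597, 0.0777], 0.8)]
tray_pad [([0.4149, 0.2332, 0.044], 0.73)]
reader [([0.4459, 0.3114, 0.0605], 0.58)]
```

View pics/w2.png

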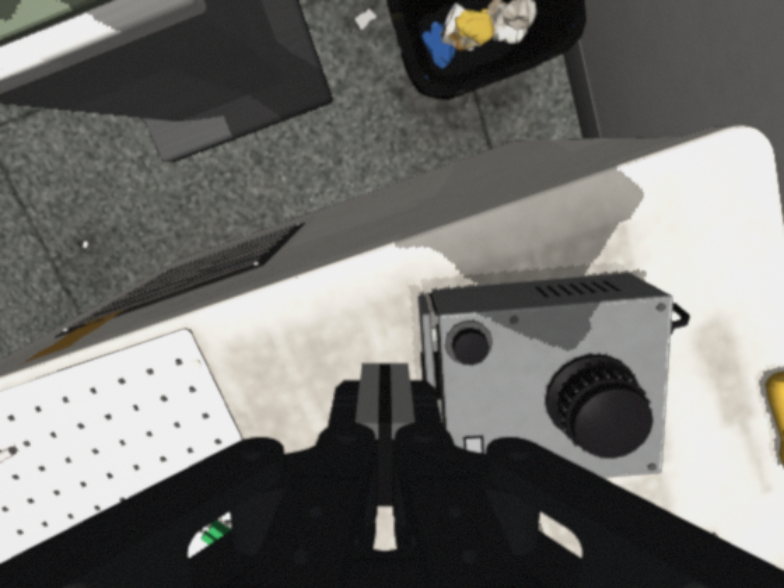

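Run:
```python
from h import *
for p in [(.4078,.2597,.079),(.4157,.255,.079)]: print(proj('wrist',p)*1.4,proj('top',p)*1.4)
```

```text
[472.0960055  342.65829813] [291.24054639 345.18523162]
[468.49224496 356.00470453] [293.75137097 341.32052449]
```

The button top sits at about (471,346). The roof corners are back-left (671,297), back-right (661,472) and front-left (438,312).

Run:
```python
from h import *
bl,br,fl=[ray('wrist',u/1.4,v/1.4,.066) for u,v in [(671,297),(661,472),(438,312)]]
print(bl,br,fl)
d=bl-br;print(np.linalg.norm(d),np.degrees(np.arctan2(d[1],d[0]))-90)
d=bl-fl;print(np.linalg.norm(d),np.degrees(np.arctan2(d[1],d[0])))
b=ray('wrist',471/1.4,346/1.4,.079);print('button',b)
rows([b[0],b[1],.115])
```

```text
[0.42487371 0.38848185 0.066     ] [0.5502024  0.35822051 0.066     ] [0.38600804 0.2455043  0.066     ]
0.12893032174765753 76.4254241718717
0.14816586019630174 74.7927136977146
button [0.40972707 0.25841508 0.079     ]
t [-0.2111  0.2123  0.5808] a [0. 0. 0.]
```

```bash
python3 -m handwheel '[{"tx":-0.211,"ty":0.212,"tz":0.3,"ax":0,"ay":0,"az":0},{"tx":-0.211,"ty":0.212,"tz":0.55,"ax":0,"ay":0,"az":0},{"tx":-0.211,"ty":0.212,"tz":0.6,"ax":0,"ay":0,"az":0},{"tx":-0.211,"ty":0.212,"tz":0.64,"ax":0,"ay":0,"az":0},{"tx":-0.211,"ty":0.212,"tz":0.66,"ax":0,"ay":0,"az":0},{"tx":-0.211,"ty":0.212,"tz":0.675,"ax":0,"ay":0,"az":0},{"tx":-0.211,"ty":0.212,"tz":0.688,"ax":0,"ay":0,"az":0},{"tx":-0.211,"ty":0.212,"tz":0.688,"ax":0,"ay":0,"az":0},{"tx":-0.211,"ty":0.212,"tz":0.688,"ax":0,"ay":0,"az":0}]'
python3 - <<'E'
from h import *
save('top','t3.png')
for c in('wrist','top'):
  for n in ['tray_pad','nest']:
    print(c,n,[(np.round(d['point'],4).tolist(),round(d['conf'],2)) for d in ctrl.boxes_of(c,n)[:3]])
E
```

```text
time: 3.22
eef_pos: [0.4103, 0.2577, 0.0887]
tool_rot: [[-0.944, 0.329, 0.001], [0.329, 0.944, 0.0], [-0.0, 0.001, -1.0]]
wrist_force: [-0.3, 1.8, 3.6]
width: -0.0
gripper_force: 2.0
wrist tray_pad [([0.4149, 0.2332, 0.044], 0.73)]
wrist nest [([0.4132, 0.2323, 0.045], 0.87)]
top tray_pad [([0.4469, 0.191, 0.017], 0.95)]
top nest [([0.45, 0.1894, 0.0156], 0.83)]
```

```bash
python3 -m handwheel '[{"tx":0,"ty":0,"tz":-0.24,"ax":0,"ay":0,"az":0},{"tx":-0.1,"ty":-0.2,"tz":-0.5,"ax":0,"ay":0,"az":0},{"tx":-0.2,"ty":-0.45,"tz":-0.56,"ax":0,"ay":0,"az":0},{"tx":-0.2,"ty":-0.7,"tz":-0.56,"ax":0,"ay":0,"az":0},{"tx":-0.2,"ty":-1.0,"tz":-0.56,"ax":0,"ay":0,"az":0},{"tx":-0.2,"ty":-1.0,"tz":-0.56,"ax":0,"ay":0,"az":0},{"tx":-0.2,"ty":-1.0,"tz":-0.56,"ax":0,"ay":0,"az":0}]'
python3 - <<'E'
from h import *
save('top','t4.png');s=ctrl.observe();print(np.round(s['q'],1),s['time'])
for c in('top',):
  for n in ['tray_pad','nest','nest_inner','mill_center','mill_shank']:
    print(c,n,[(np.round(d['point'],4).tolist(),round(d['conf'],2)) for d in ctrl.boxes_of(c,n)[:3]])
rows([.36,-.17,.2])
E
```

```text
time: 4.35
eef_pos: [0.3743, 0.0027, 0.2284]
tool_rot: [[-0.943, 0.332, -0.001], [0.332, 0.943, -0.001], [0.001, -0.001, -1.0]]
wrist_force: [0.5, 0.5, 0.5]
width: -0.0002
gripper_force: 0.0
[  0.3  26.8  -9.1 124.4   8.4  29.3  55.5] 4.4
top tray_pad [([0.4434, 0.1869, 0.0135], 0.95)]
top nest [([0.4422, 0.1852, 0.0151], 0.91)]
top nest_inner [([0.4427, 0.1841, 0.0103], 0.98)]
top mill_center [([0.4408, 0.1833, 0.0121], 0.59)]
top mill_shank []
t [-0.1721 -0.6839  0.1128] a [0. 0. 0.]
```

```bash
python3 -m handwheel '[{"tx":-0.32,"ty":-0.536,"tz":0.2,"ax":0,"ay":0,"az":0.58},{"tx":-0.32,"ty":-0.536,"tz":0.2,"ax":0,"ay":0,"az":0.58},{"tx":-0.32,"ty":-0.536,"tz":0.2,"ax":0,"ay":0,"az":0.58},{"tx":-0.32,"ty":-0.536,"tz":0.2,"ax":0,"ay":0,"az":0.58},{"tx":-0.32,"ty":-0.536,"tz":0.2,"ax":0,"ay":0,"az":0.58},{"tx":-0.32,"ty":-0.536,"tz":0.2,"ax":0,"ay":0,"az":0.58},{"tx":-0.32,"ty":-0.536,"tz":0.2,"ax":0,"ay":0,"az":0.58},{"tx":-0.32,"ty":-0.536,"tz":0.2,"ax":0,"ay":0,"az":0.58}]' 0
python3 - <<'E'
from h import *
save('wrist','w5.png',1.4);s=ctrl.observe();print(np.round(s['q'],1),s['time'],s['width'])
for n in ['mill_center','mill_shank','mill']:
    print(n,[(np.round(d['point'],4).tolist(),round(d['conf'],2)) for d in ctrl.boxes_of('wrist',n)[:3]])
E
```

```text
time: 5.65
eef_pos: [0.4069, -0.1473, 0.1782]
tool_rot: [[-0.023, 1.0, -0.0], [1.0, 0.023, -0.0], [-0.0, -0.0, -1.0]]
wrist_force: [0.8, -0.3, -0.5]
width: 0.0427
gripper_force: 0.0
[ 10.6  36.4   8.6 118.5 -11.8  25.9  29.6] 5.7 0.04248357559525286
mill_center [([0.4104, -0.1477, 0.0074], 0.98)]
mill_shank [([0.4129, -0.1509, 0.0089], 0.7)]
mill [([0.4083, -0.1448, 0.0086], 0.77)]
```

View pics/w5.png

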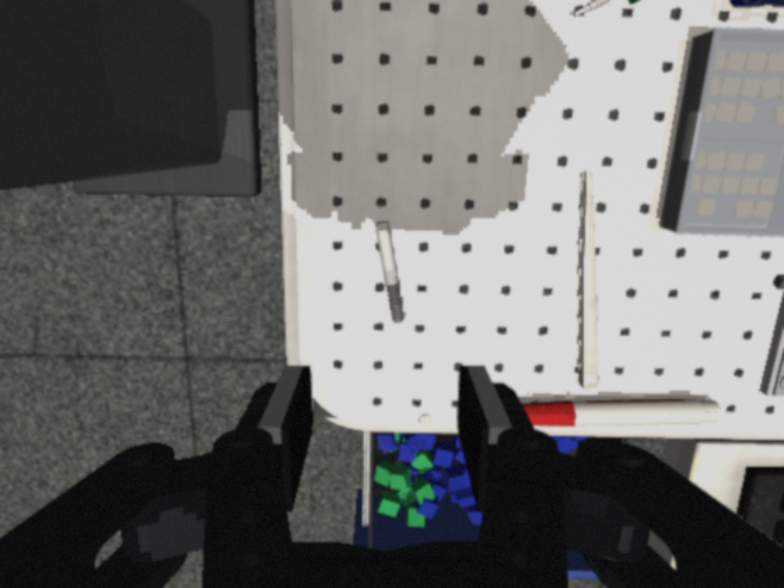

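The mill runs from (383,223), light and plain, to (398,320), dark and fluted. I zoom in to be sure which end is the shank.

Run:
```python
from h import *
f=cv2.imread('pics/w5.png');cv2.imwrite('pics/c5.png',cv2.resize(f[200:340,330:460],None,fx=4,fy=4,interpolation=cv2.INTER_CUBIC))
a=ray('wrist',383/1.4,223/1.4,.009);b=ray('wrist',398/1.4,320/1.4,.009);d=a-b
print(a,b,(a+b)/2,np.linalg.norm(d),np.degrees(np.arctan2(d[1],d[0])))
```

```text
[ 0.40587768 -0.12203661  0.009     ] [ 0.41607636 -0.17958379  0.009     ] [ 0.41097702 -0.1508102   0.009     ] 0.05844391952288231 100.04977962240415
```

View pics/c5.png

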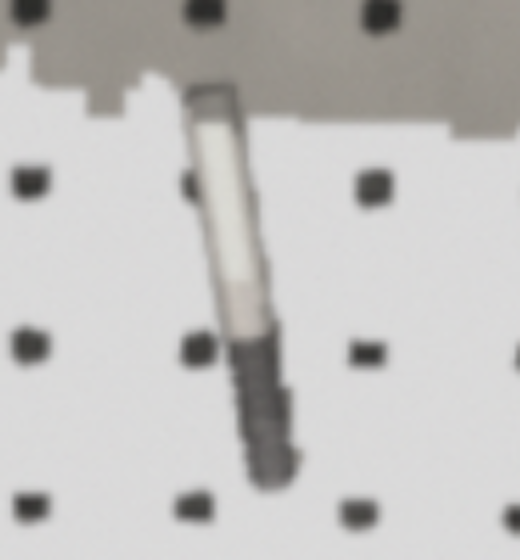

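The shank (bright, smooth) points to +y and the flutes to −y, so no flip is needed.

```bash
python3 -m handwheel '[{"tx":-0.012,"ty":0.016,"tz":0.24,"ax":0,"ay":0,"az":-0.073},{"tx":-0.012,"ty":0.016,"tz":0.45,"ax":0,"ay":0,"az":-0.073},{"tx":-0.012,"ty":0.016,"tz":0.58,"ax":0,"ay":0,"az":-0.073},{"tx":-0.012,"ty":0.016,"tz":0.62,"ax":0,"ay":0,"az":-0.073},{"tx":-0.012,"ty":0.016,"tz":0.635,"ax":0,"ay":0,"az":-0.073},{"tx":-0.012,"ty":0.016,"tz":0.635,"ax":0,"ay":0,"az":-0.073}]' && python3 -m handwheel '[{"tx":0,"ty":0,"tz":0,"ax":0,"ay":0,"az":0},{"tx":0,"ty":0,"tz":0,"ax":0,"ay":0,"az":0},{"tx":0,"ty":0,"tz":0,"ax":0,"ay":0,"az":0},{"tx":0,"ty":0,"tz":0,"ax":0,"ay":0,"az":0},{"tx":0,"ty":0,"tz":0,"ax":0,"ay":0,"az":0}]' -1 20
```

```text
time: 6.6
eef_pos: [0.4112, -0.1509, 0.0205]
tool_rot: [[-0.174, 0.985, 0.001], [0.985, 0.174, -0.0], [-0.001, 0.001, -1.0]]
wrist_force: [-0.7, 0.3, 0.0]
width: 0.0424
gripper_force: 0.0
time: 7.22
eef_pos: [0.411, -0.1509, 0.0201]
tool_rot: [[-0.173, 0.985, 0.001], [0.985, 0.173, -0.0], [-0.001, 0.001, -1.0]]
wrist_force: [-0.3, 1.0, 10.0]
width: 0.0072
gripper_force: 23.0
```

```bash
python3 -m handwheel '[{"tx":0,"ty":0,"tz":-0.1,"ax":0,"ay":0,"az":0},{"tx":0,"ty":0,"tz":-0.3,"ax":0,"ay":0,"az":0.05},{"tx":0.2,"ty":0.05,"tz":-0.5,"ax":0,"ay":0,"az":0.1},{"tx":0.4,"ty":0.1,"tz":-0.66,"ax":0,"ay":0,"az":0.15},{"tx":0.6,"ty":0.15,"tz":-0.66,"ax":0,"ay":0,"az":0.2},{"tx":0.8,"ty":0.25,"tz":-0.66,"ax":0,"ay":0,"az":0.2},{"tx":1,"ty":0.349,"tz":-0.66,"ax":0,"ay":0,"az":0.2},{"tx":1,"ty":0.349,"tz":-0.66,"ax":0,"ay":0,"az":0.2}]'
python3 - <<'E'
from h import *
rows([.4404,.1858,.185])
E
```

```text
time: 8.22
eef_pos: [0.4534, 0.115, 0.1843]
tool_rot: [[0.235, 0.972, 0.0], [0.972, -0.235, 0.001], [0.001, -0.0, -1.0]]
wrist_force: [-0.5, -1.1, -1.1]
width: 0.0073
gripper_force: 21.8
t [ 0.2631 -0.1173 -0.0024] a [0. 0. 0.]
```

```bash
python3 -m handwheel '[{"tx":0.15,"ty":-0.08,"tz":0,"ax":0,"ay":0,"az":0},{"tx":0.263,"ty":-0.117,"tz":0,"ax":0,"ay":0,"az":0},{"tx":0.263,"ty":-0.117,"tz":0,"ax":0,"ay":0,"az":0},{"tx":0.263,"ty":-0.117,"tz":0,"ax":0,"ay":0,"az":0}]'
python3 - <<'E'
from h import *
save('wrist','w6.png',1.4)
for n in ['nest','nest_inner','tray_pad','mill_center','mill_shank']:
    print(n,[(np.round(d['point'],4).tolist(),round(d['conf'],2)) for d in ctrl.boxes_of('wrist',n)[:3]])
print(proj('wrist',[.4404,.1858,.03])*1.4,proj('wrist',[.4404+.242*.025,.1858+.97*.025,.03])*1.4)
E
```

```text
time: 8.72
eef_pos: [0.441, 0.1804, 0.1847]
tool_rot: [[0.243, 0.97, 0.0], [0.97, -0.243, -0.0], [-0.0, 0.0, -1.0]]
wrist_force: [-0.7, 0.3, -0.3]
width: 0.0073
gripper_force: 21.8
nest [([0.4416, 0.1782, 0.0156], 0.74)]
nest_inner [([0.4413, 0.1745, 0.0157], 0.71)]
tray_pad [([0.4435, 0.1801, 0.0174], 0.79)]
mill_center [([0.4442, 0.1838, 0.1735], 0.9)]
mill_shank [([0.4428, 0.1827, 0.1735], 0.96)]
[379.48819082 265.86607073] [379.30801792 220.31146145]
```

View pics/w6.png

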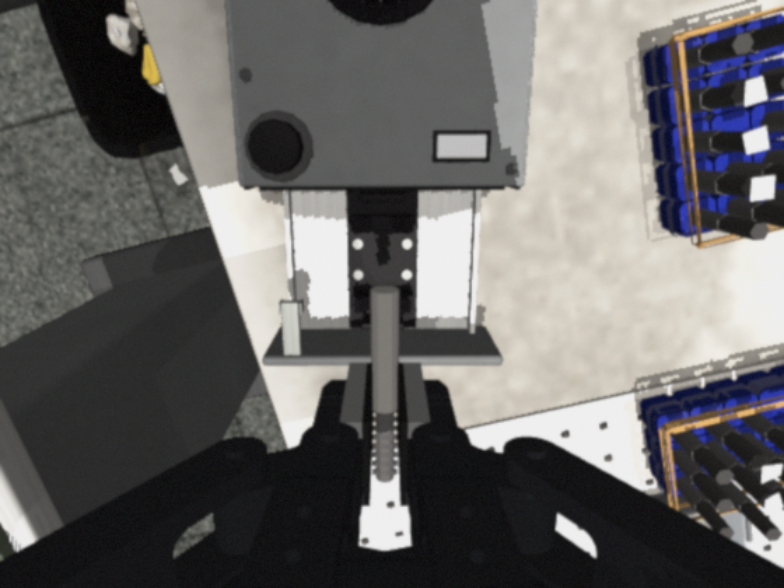

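The tray is right out and the cutter is well held, with its shank (light, up in the picture) towards the reader. The roof front edge runs from (240,187) to (521,187), the panel's outer top edge from (265,361) to (502,361), and the screws round the nest's middle centre on (382,260).

Run:
```python
from h import *
s=ctrl.observe();R=np.array(s['tool_rot']);P=np.array(s['eef_pos'])
def tl(u,v,z): return ((R.T@(ray('wrist',u/1.4,v/1.4,z)-P))*1e3).round(1)
print('roof front L,R',tl(240,187,.066),tl(521,187,.066))
print('panel top outer',tl(265,361,.055),tl(502,361,.055))
print('panel top inner',tl(277,330,.055),tl(487,330,.055))
for z in (.014,.018,.022): print('screws',z,tl(381.5,259.5,z))
z=P[2]-.014+.002
for z in (P[2]-.012,P[2]-.009):print('mill ends',tl(385,288,z+.002),tl(384,480,z+.002))
print(s['time'],P,np.round(s['q'],1))
f=cv2.imread('pics/w6.png');cv2.imwrite('pics/c6.png',cv2.resize(f[170:490,220:540],None,fx=1.8,fy=1.8,interpolation=cv2.INTER_CUBIC))
```

```text
roof front L,R [ 50.  -65.4 118.6] [ 50.   63.6 118.6]
panel top outer [-41.1 -62.1 129.6] [-41.1  62.9 129.6]
panel top inner [-23.7 -54.8 129.6] [-23.8  54.  129.6]
screws 0.014 [  4.6  -0.8 170.6]
screws 0.018 [  5.5  -0.8 166.6]
screws 0.022 [  6.4  -0.8 162.6]
mill ends [31.9  1.  10. ] [-28.6   0.7  10. ]
mill ends [32.7  0.9  7. ] [-26.4   0.7   7. ]
9.025 [0.44108531 0.18095386 0.18461621] [-39.4  40.2  23.9 110.  -26.9  35.3 -12.3]
```

View pics/c6.png

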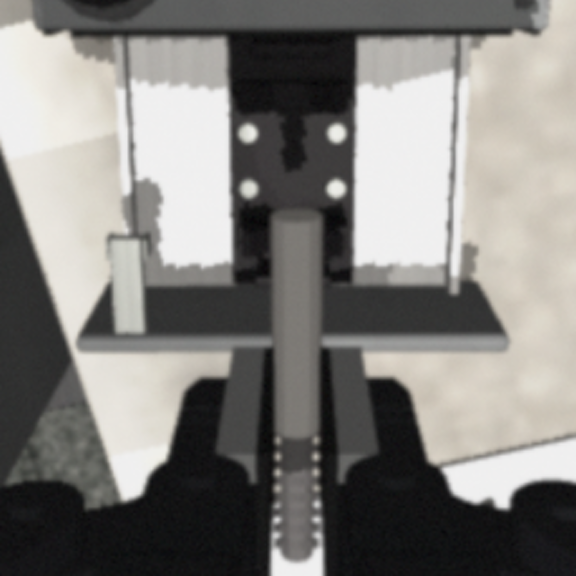

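```bash
python3 -m handwheel '[{"tx":0.018,"ty":-0.005,"tz":0.2,"ax":0,"ay":0,"az":0},{"tx":0.018,"ty":-0.005,"tz":0.38,"ax":0,"ay":0,"az":0},{"tx":0.018,"ty":-0.005,"tz":0.48,"ax":0,"ay":0,"az":0},{"tx":0.018,"ty":-0.005,"tz":0.52,"ax":0,"ay":0,"az":0},{"tx":0.018,"ty":-0.005,"tz":0.54,"ax":0,"ay":0,"az":0},{"tx":0.018,"ty":-0.005,"tz":0.55,"ax":0,"ay":0,"az":0},{"tx":0.018,"ty":-0.005,"tz":0.556,"ax":0,"ay":0,"az":0},{"tx":0.018,"ty":-0.005,"tz":0.556,"ax":0,"ay":0,"az":0}]'
```

```text
time: 10.02
eef_pos: [0.441, 0.1862, 0.0458]
tool_rot: [[0.242, 0.97, 0.0], [0.97, -0.242, 0.0], [0.0, 0.0, -1.0]]
wrist_force: [0.6, 0.2, -0.3]
width: 0.0072
gripper_force: 21.8
```

```bash
python3 -m handwheel '[{"tx":0,"ty":0,"tz":0.003,"ax":0,"ay":0,"az":0},{"tx":0,"ty":0,"tz":0.006,"ax":0,"ay":0,"az":0},{"tx":0,"ty":0,"tz":0.009,"ax":0,"ay":0,"az":0},{"tx":0,"ty":0,"tz":0.009,"ax":0,"ay":0,"az":0}]'
python3 - <<'E'
from h import *
save('wrist','w7.png',1.4)
s=ctrl.observe();print(s['eef_pos'],s['wrist_force'])
for n in ['nest','nest_inner','mill_center','mill_shank']:
    print(n,[(np.round(d['point'],4).tolist(),round(d['conf'],2)) for d in ctrl.boxes_of('wrist',n)[:2]])
E
```

```text
time: 10.52
eef_pos: [0.4408, 0.186, 0.0432]
tool_rot: [[0.242, 0.97, -0.0], [0.97, -0.242, -0.0], [-0.0, -0.0, -1.0]]
wrist_force: [-0.4, -0.2, -0.2]
width: 0.0067
gripper_force: 21.8
[0.44083151 0.18604653 0.04327084] [-0.75642192 -0.45290607 -0.69228976]
nest [([0.4377, 0.1922, 0.0129], 0.76)]
nest_inner [([0.4367, 0.1901, 0.0113], 0.95)]
mill_center [([0.4399, 0.1883, 0.0298], 0.85)]
mill_shank [([0.4438, 0.1914, 0.0354], 0.74)]
```

View pics/w7.png

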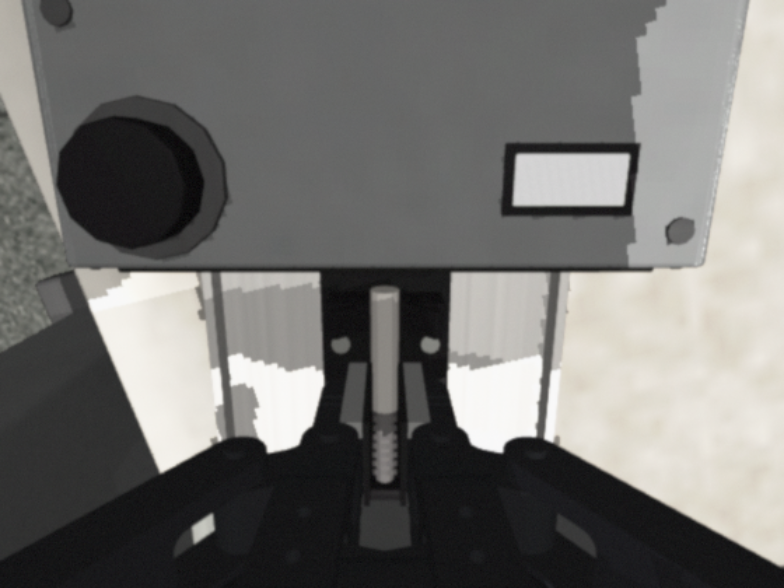

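The cutter lies on the mid line of the tray (mill at column 384, black base from 322 to 449). Its inner end is at (384,289) and the roof edge at row 267. I check the axial place.

Run:
```python
from h import *
s=ctrl.observe();R=np.array(s['tool_rot']);P=np.array(s['eef_pos'])
def tl(u,v,z): return ((R.T@(ray('wrist',u/1.4,v/1.4,z)-P))*1e3).round(1)
print('roof',tl(72,267,.066),tl(703,265,.066))
print('mill ends',tl(384,289,.032),tl(384,482,.032), 'rim', tl(384,289,.034))
print('screws',tl(386,344,.016),tl(386,344,.02))
```

```text
roof [ 45.4 -63.2 -22.7] [ 45.7  66.  -22.7]
mill ends [31.2  0.7 11.3] [-30.2   0.7  11.3] rim [31.8  0.7  9.3]
screws [ 8.8  1.3 27.3] [10.3  1.3 23.3]
```

```bash
python3 -m handwheel '[{"tx":0,"ty":0,"tz":0.004,"ax":0,"ay":0,"az":0},{"tx":0,"ty":0,"tz":0.004,"ax":0,"ay":0,"az":0}]' && python3 -m handwheel '[{"tx":0,"ty":0,"tz":0,"ax":0,"ay":0,"az":0},{"tx":0,"ty":0,"tz":0,"ax":0,"ay":0,"az":0},{"tx":0,"ty":0,"tz":0,"ax":0,"ay":0,"az":0},{"tx":0,"ty":0,"tz":0,"ax":0,"ay":0,"az":0}]' -0.5 && python3 -m handwheel '[{"tx":0,"ty":0,"tz":-0.05,"ax":0,"ay":0,"az":0},{"tx":0,"ty":0,"tz":-0.2,"ax":0,"ay":0,"az":0},{"tx":0,"ty":0,"tz":-0.4,"ax":0,"ay":0,"az":0},{"tx":0,"ty":0,"tz":-0.56,"ax":0,"ay":0,"az":0},{"tx":0,"ty":0,"tz":-0.56,"ax":0,"ay":0,"az":0},{"tx":0,"ty":0,"tz":-0.56,"ax":0,"ay":0,"az":0}]'
python3 - <<'E'
from h import *
save('wrist','w8.png',1.4)
s=ctrl.observe();print(s['eef_pos'],s['wrist_force'])
for n in ['nest','mill_center','mill_shank','tray_pad']:
    print(n,[(np.round(d['point'],4).tolist(),round(d['conf'],2)) for d in ctrl.boxes_of('wrist',n)[:2]])
E
```

```text
time: 11.02
eef_pos: [0.4409, 0.1861, 0.0423]
tool_rot: [[0.242, 0.97, 0.0], [0.97, -0.242, -0.0], [-0.0, 0.0, -1.0]]
wrist_force: [0.1, 0.0, 0.1]
width: 0.0071
gripper_force: 21.9
time: 11.52
eef_pos: [0.4408, 0.1861, 0.0423]
tool_rot: [[0.242, 0.97, -0.0], [0.97, -0.242, -0.0], [-0.0, -0.0, -1.0]]
wrist_force: [-0.0, -0.2, 0.4]
width: 0.0213
gripper_force: 0.0
time: 12.28
eef_pos: [0.4405, 0.1862, 0.1824]
tool_rot: [[0.242, 0.97, -0.0], [0.97, -0.242, 0.0], [0.0, -0.0, -1.0]]
wrist_force: [-0.4, 0.5, -0.3]
width: 0.0215
gripper_force: 0.0
[0.44048673 0.18606027 0.18196409] [ 0.34111374 -0.19763427 -0.17397774]
nest [([0.4356, 0.175, 0.0148], 0.94)]
mill_center [([0.4407, 0.1896, 0.0298], 0.78)]
mill_shank [([0.4436, 0.1841, 0.032], 0.59)]
tray_pad [([0.4393, 0.1731, 0.0139], 0.9)]
```

View pics/w8.png

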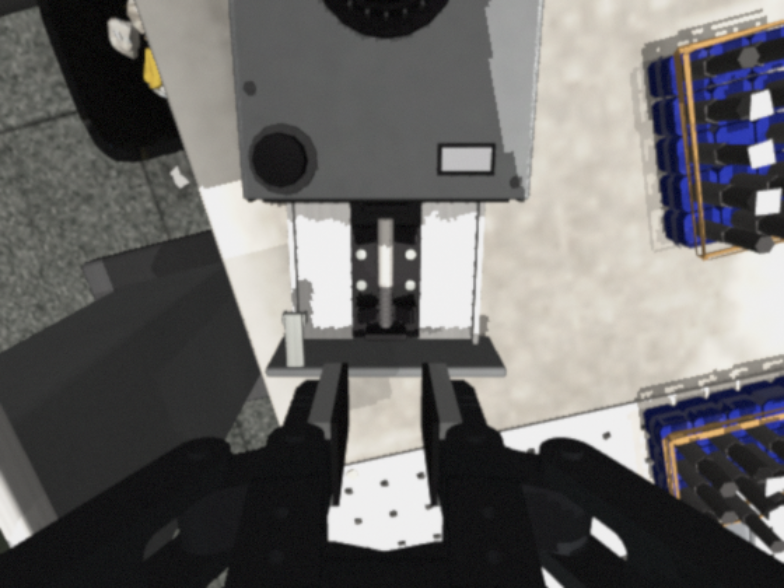

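The cutter lies in its nest (column 386, rows 220–327), centred on the screws, shank in. Next I back off in front of the panel, shut the fingers and go down.

```bash
python3 -m handwheel '[{"tx":-0.2,"ty":0,"tz":0,"ax":0,"ay":0,"az":0},{"tx":-0.325,"ty":0,"tz":0.0,"ax":0,"ay":0,"az":0},{"tx":-0.325,"ty":0,"tz":0.2,"ax":0,"ay":0,"az":0},{"tx":-0.325,"ty":0,"tz":0.4,"ax":0,"ay":0,"az":0},{"tx":-0.325,"ty":0,"tz":0.55,"ax":0,"ay":0,"az":0},{"tx":-0.325,"ty":0,"tz":0.584,"ax":0,"ay":0,"az":0},{"tx":-0.325,"ty":0,"tz":0.584,"ax":0,"ay":0,"az":0},{"tx":-0.325,"ty":0,"tz":0.584,"ax":0,"ay":0,"az":0}]' -1 20 && python3 -m handwheel '[{"tx":0.03,"ty":0,"tz":0,"ax":0,"ay":0,"az":0},{"tx":0.05,"ty":0,"tz":0.0,"ax":0,"ay":0,"az":0},{"tx":0.065,"ty":0,"tz":0,"ax":0,"ay":0,"az":0},{"tx":0.08,"ty":0,"tz":0,"ax":0,"ay":0,"az":0},{"tx":0.095,"ty":0,"tz":0,"ax":0,"ay":0,"az":0},{"tx":0.11,"ty":0,"tz":0,"ax":0,"ay":0,"az":0}]'
```

```text
time: 13.52
eef_pos: [0.4216, 0.1074, 0.0375]
tool_rot: [[0.242, 0.97, 0.002], [0.97, -0.242, 0.0], [0.0, 0.001, -1.0]]
wrist_force: [-0.1, -0.3, 0.6]
width: -0.0002
gripper_force: 0.0
time: 14.28
eef_pos: [0.4278, 0.1339, 0.0363]
tool_rot: [[0.243, 0.97, -0.0], [0.97, -0.243, -0.0], [-0.0, -0.0, -1.0]]
wrist_force: [-2.0, -3.0, 2.6]
width: -0.0001
gripper_force: 1.5
```

```bash
python3 -m handwheel '[{"tx":0.02,"ty":0,"tz":0,"ax":0,"ay":0,"az":0},{"tx":0.04,"ty":0,"tz":0,"ax":0,"ay":0,"az":0},{"tx":0.065,"ty":0,"tz":0,"ax":0,"ay":0,"az":0},{"tx":0.09,"ty":0,"tz":0,"ax":0,"ay":0,"az":0},{"tx":0.115,"ty":0,"tz":0,"ax":0,"ay":0,"az":0},{"tx":0.14,"ty":0,"tz":0,"ax":0,"ay":0,"az":0},{"tx":0.165,"ty":0,"tz":0,"ax":0,"ay":0,"az":0},{"tx":0.19,"ty":0,"tz":0,"ax":0,"ay":0,"az":0},{"tx":0.21,"ty":0,"tz":0,"ax":0,"ay":0,"az":0},{"tx":0.23,"ty":0,"tz":0,"ax":0,"ay":0,"az":0},{"tx":0.24,"ty":0,"tz":0,"ax":0,"ay":0,"az":0}]'
python3 - <<'E'
from h import *
save('wrist','w9.png',1.4)
s=ctrl.observe();R=np.array(s['tool_rot'])
def tl(u,v,z): return ((R.T@(ray('wrist',u/1.4,v/1.4,z)-np.array(s['eef_pos'])))*1e3).round(1)
print((R.T@s['eef_pos'])[:2],R.T@s['wrist_force'])
E
```

```text
time: 15.65
eef_pos: [0.4424, 0.1924, 0.0363]
tool_rot: [[0.242, 0.97, -0.0], [0.97, -0.242, -0.0], [-0.0, -0.0, -1.0]]
wrist_force: [-2.5, -5.1, 4.2]
width: -0.0
gripper_force: 2.4
[0.29395085 0.38268963] [-2.85535074 -1.78049452 -3.22682018]
```

```bash
python3 -m handwheel '[{"tx":0.006,"ty":0,"tz":0,"ax":0,"ay":0,"az":0},{"tx":0.012,"ty":0,"tz":0,"ax":0,"ay":0,"az":0},{"tx":0.018,"ty":0,"tz":0,"ax":0,"ay":0,"az":0},{"tx":0.024,"ty":0,"tz":0,"ax":0,"ay":0,"az":0},{"tx":0.03,"ty":0,"tz":0,"ax":0,"ay":0,"az":0}]'; python3 -m handwheel '[{"tx":0.006,"ty":0,"tz":0,"ax":0,"ay":0,"az":0},{"tx":0.012,"ty":0,"tz":0,"ax":0,"ay":0,"az":0}]'; python3 -c "
from h import *
s=ctrl.observe();R=np.array(s['tool_rot']);print((R.T@s['eef_pos'])[:2],R.T@s['wrist_force'])"
```

```text
time: 16.32
eef_pos: [0.444, 0.1988, 0.0363]
tool_rot: [[0.243, 0.97, -0.001], [0.97, -0.243, -0.001], [-0.001, -0.0, -1.0]]
wrist_force: [-4.2, -8.4, 5.0]
width: 0.0001
gripper_force: 4.2
time: 16.58
eef_pos: [0.4447, 0.2016, 0.0363]
tool_rot: [[0.243, 0.97, -0.001], [0.97, -0.243, -0.001], [-0.001, -0.0, -1.0]]
wrist_force: [-3.1, -8.3, 5.6]
width: 0.0002
gripper_force: 4.4
[0.30359473 0.38231058] [-8.76779438 -0.95756439 -5.62261235]
```

```bash
python3 -m handwheel '[{"tx":0.005,"ty":0,"tz":0,"ax":0,"ay":0,"az":0},{"tx":0.01,"ty":0,"tz":0,"ax":0,"ay":0,"az":0}]'|sed -n '1,2p;4p'; python3 -m handwheel '[{"tx":0.004,"ty":0,"tz":0,"ax":0,"ay":0,"az":0},{"tx":0.004,"ty":0,"tz":0,"ax":0,"ay":0,"az":0}]'|sed -n '1,2p;4p';  python3 -m handwheel '[{"tx":0.004,"ty":0,"tz":0,"ax":0,"ay":0,"az":0},{"tx":0.004,"ty":0,"tz":0,"ax":0,"ay":0,"az":0}]'|sed -n '1,2p;4p'
```

```text
time: 16.82
eef_pos: [0.4454, 0.2044, 0.0363]
wrist_force: [-3.2, -4.8, 3.9]
time: 17.08
eef_pos: [0.4457, 0.2056, 0.0363]
wrist_force: [-3.2, -4.2, 3.6]
time: 17.32
eef_pos: [0.4459, 0.2064, 0.0363]
wrist_force: [-2.9, -4.8, 3.8]
```

```bash
for i in 1; do :; done; python3 -m handwheel '[{"tx":0.003,"ty":0,"tz":0,"ax":0,"ay":0,"az":0},{"tx":0.004,"ty":0,"tz":0,"ax":0,"ay":0,"az":0}]'|sed -n '1,2p;4p'; python3 -m handwheel '[{"tx":0.003,"ty":0,"tz":0,"ax":0,"ay":0,"az":0},{"tx":0.003,"ty":0,"tz":0,"ax":0,"ay":0,"az":0}]'|sed -n '1,2p;4p'
```

```text
time: 17.58
eef_pos: [0.446, 0.2069, 0.0363]
wrist_force: [-4.0, -9.4, 6.1]
time: 17.82
eef_pos: [0.4461, 0.2074, 0.0363]
wrist_force: [-4.2, -10.2, 5.7]
```

```bash
python3 -m handwheel '[{"tx":0.002,"ty":0,"tz":0,"ax":0,"ay":0,"az":0},{"tx":0.002,"ty":0,"tz":0,"ax":0,"ay":0,"az":0}]'|sed -n '1,2p;4p'; python3 -m handwheel '[{"tx":0.002,"ty":0,"tz":0,"ax":0,"ay":0,"az":0},{"tx":0.002,"ty":0,"tz":0,"ax":0,"ay":0,"az":0}]'|sed -n '1,2p;4p'
```

```text
time: 18.08
eef_pos: [0.4462, 0.2076, 0.0363]
wrist_force: [-5.0, -12.1, 6.8]
time: 18.32
eef_pos: [0.4462, 0.208, 0.0363]
wrist_force: [-5.1, -14.2, 8.5]
```

```bash
python3 -m handwheel '[{"tx":0.002,"ty":0,"tz":0,"ax":0,"ay":0,"az":0},{"tx":0.002,"ty":0,"tz":0,"ax":0,"ay":0,"az":0}]'|sed -n '1,2p;4p'; python3 -m handwheel '[{"tx":-0.007,"ty":0,"tz":0,"ax":0,"ay":0,"az":0},{"tx":-0.013,"ty":0,"tz":0,"ax":0,"ay":0,"az":0},{"tx":-0.013,"ty":0,"tz":0,"ax":0,"ay":0,"az":0}]'|sed -n '1,2p;4p'
```

```text
time: 18.58
eef_pos: [0.4464, 0.2084, 0.0363]
wrist_force: [-5.2, -13.5, 7.3]
time: 18.95
eef_pos: [0.4462, 0.2069, 0.0363]
wrist_force: [0.5, -0.2, -0.5]
```

The force fell to zero after about 1.5 mm of backing off, so the tray is latched. I clear off and check.

```bash
python3 -m handwheel '[{"tx":-0.06,"ty":0,"tz":0,"ax":0,"ay":0,"az":0},{"tx":-0.2,"ty":0,"tz":0,"ax":0,"ay":0,"az":0},{"tx":-0.3,"ty":0,"tz":-0.2,"ax":0,"ay":0,"az":0},{"tx":-0.3,"ty":0,"tz":-0.4,"ax":0,"ay":0,"az":0},{"tx":-0.3,"ty":0,"tz":-0.6,"ax":0,"ay":0,"az":0},{"tx":-0.3,"ty":0,"tz":-0.6,"ax":0,"ay":0,"az":0},{"tx":-0.3,"ty":0,"tz":-0.6,"ax":0,"ay":0,"az":0}]'|sed -n '1,2p;4p'
python3 - <<'E'
from h import *
save('wrist','w10.png',1.4)
E
```

```text
time: 19.82
eef_pos: [0.4275, 0.1336, 0.1859]
wrist_force: [-0.1, -1.0, -0.8]
```

View pics/w10.png

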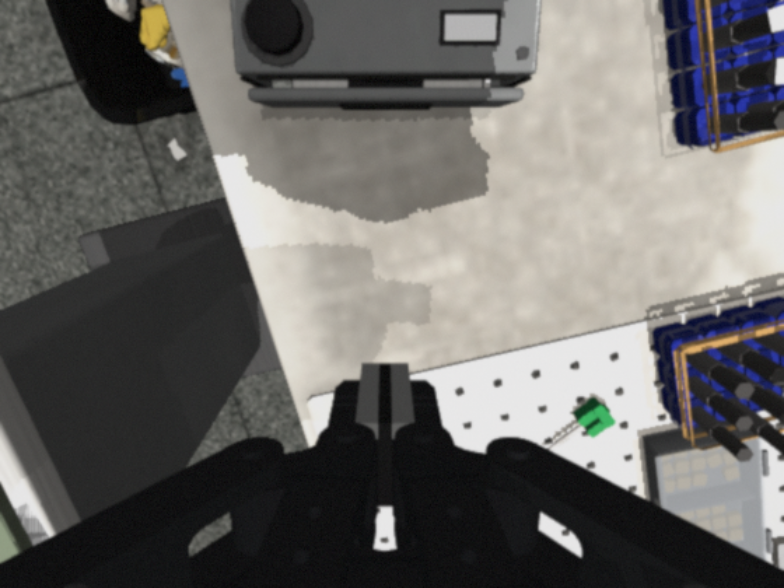

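The tray is shut, with its panel at row 95 close against the box, and it stays there with the arm clear.

```bash
python3 -c "
from rig import ctrl
print(ctrl.hand_in())"
```

```text
the job is handed in; nothing more can be done
None
```

The job is handed in: I pressed the release button and the tray sprang out, laid the end mill in the nest with its shank towards the reader, and pushed the tray home until it latched (it stayed shut once the arm was clear); the force readings I took at the reader peaked at about 17 N.

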